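Show a painted glass jewel on the sprung viewing slide

TASK

Take the blue tongs from their stand and with them carry the freshly painted blue glass jewel from the drying tile into the round pocket of the viewing slide, never touching its wet paint with the gripper's fingers; then put the tongs back upright in their stand. Now pull the slide's sprung rod out by its red-topped knob until its black pointer stands over the red length mark, and finish while still holding it there with the jewel seated: do not let go, the spring would draw it back. Leave the other jewels and everything else on the table where they are.

Things in the scene. Friction and masses are not known exactly. Their poses are not given: they have to be found in the camera images.
- tongs: Sprung parallel tongs, 90 g, standing upright in the stand, tips down. Origin: midway between the blades, level with their tips; z up to the head (129 mm), y the line along which the jaws close. Each jaw: steel blade 18 mm wide along x, 5 mm thick, z 0 to 80 mm, under a blue grip plate. Gap between the blades 34 mm when free, always 22 mm less than the width over the grips.
- tongs_grip (a point): Where to hold the tongs: midway between the blue grip plates, 96 mm above the tips. The plates, 24 mm wide along x, z 74 to 118 mm, face +y and -y, 56 mm apart outside when free; the blue head between is 26 mm wide. Squeezed to 46 to 50 mm they are carried with blades open; at 40 mm the blades close on a jewel; eased off, they open by themselves.
- jaw_l (a joint): How far the tongs' jaw on their +y side is squeezed in, 0 (free) to 0.013 m; the other jaw does the same. Spring: each jaw pushes outward with 3 N when free and 0.5 N more per mm.
- stand_slot (a point): Middle of the floor of the slot in the dark wooden tongs stand (fixed). z up, y along the slot: 26 mm wide along x, 56 mm long along y, 50 mm deep, walls 5 mm; floor 8 mm above the table, top edge 58 mm. The tongs stand in it on their tips, their y along its y, and may lean a little.
- jewel_blue: Blue glass jewel: upright solid cylinder, 18 mm in diameter, 28 mm tall, about 18 g. Origin at the centre of its underside, z up. It stands on the white drying tile (90 x 200 mm, 8 mm thick, fixed) beside an amber and a green jewel of the same size, about 60 mm apart in any order.
- jewel_amber: Amber jewel, same shape, to be left alone. Origin at the centre of its underside.
- jewel_green: Green jewel, same shape, to be left alone. Origin at the centre of its underside.
- pocket (a point): Centre of the floor of the round pocket in the slide's aluminium carriage (66 x 66 mm). Pocket 28 mm in diameter, 7 mm deep, slightly chamfered; floor 35 mm, rim 42 mm above the table. Axes as the slide: z up; the carriage pulls out along -x of these axes (roughly towards the robot); its rod runs back along +x into a fixed tube. Moves with the rod.
- knob (a point): Grip point on the black upright post of the pull knob, on the carriage, 68 mm from the pocket centre along the slide's -x, 72 mm above the table. Post 20 mm in diameter, 42 to 88 mm above the table, then a red cap 25 mm in diameter up to 94 mm; plate under it 34 mm wide, top at 42 mm. The seated jewel's top is at 63 mm. Axes as the slide.
- pointer (a point): Tip of the carriage's black pointer: a bar 2.5 mm wide that reaches over the scale on the slide's +y side, 64 mm from the pocket's centre along +y. Axes as the slide; it moves with the carriage.
- mark: Red length-mark clamp, 10 mm wide along the slide's x, fixed on the scale 18 mm above the table. Origin at the middle of its width on the scale, under the pointer's path; axes as the slide. The pointer must end over it, i.e. at the same place along the slide's x to within half of the clamp's width.
- carriage (a joint): How far the rod is pulled out, 0 (home, where its spring holds it at the start) to 0.13 m. The mark lies 70 to 110 mm out. The spring pulls back with about 3.5 N at home and 0.5 N more for every 10 mm.
- brush: Wide flat paint brush lying flat, 130 x 50 mm, 16 mm high, dark wooden handle, a bystander to be left alone.
- knife: Steel spatula lying at the back, 180 mm long, a bystander to be left alone.
- paint_jar: Paint jar with blue cap, 56 mm in diameter, 70 mm tall, a bystander to be left alone.
- oil: Bottle, 52 mm in diameter, 150 mm tall, a bystander to be left alone.
- mug: Blue mug, 72 mm in diameter, 85 mm tall, a bystander to be left alone.
- scraper: Scraper with yellow handle lying flat, 120 mm long, a bystander to be left alone.

How it is judged (in metres and radians):
On the way, in this order (a step that is already met when the one before it is completed fails the run):
1. the blue jewel is lifted with the tongs (contact force between tongs and jewel_blue above 0.5 N and height (world z) of jewel_blue above 0.04 m), for 0.1 s.
2. the blue jewel stands in the pocket, let go by the tongs (horizontal distance between jewel_blue and pocket below 0.0075 m and z of jewel_blue in the frame of pocket between -0.003 and 0.003 m and angle between jewel_blue's own z axis and vertical below 0.15 rad and contact force between tongs and jewel_blue below 0.05 N), for 0.2 s.
3. the tongs are back in their stand, let go (horizontal distance between tongs and stand_slot below 0.02 m and height (world z) of tongs below 0.022 m and angle between tongs's own z axis and vertical below 0.3 rad and contact force between the fingers and tongs below 0.1 N), for 0.2 s.
At the end, for the whole second after the job is handed in: Pointer over the red mark (within 5 mm along the slide), at rest, held by the fingers (over 2 N on the carriage), not by the tongs; blue jewel upright on the pocket floor, within 7.5 mm of its centre; tongs on the floor of the stand slot, leaning under 0.3 rad, let go; the rest undisturbed (all of step 3 and x of pointer in the frame of mark between -0.005 and 0.005 m and value of joint carriage above 0.06 m and contact force between the fingers and carriage above 2 N and velocity of joint carriage between -0.01 and 0.01 m/s and contact force between tongs and carriage below 0.1 N and horizontal distance between jewel_blue and pocket below 0.0075 m and z of jewel_blue in the frame of pocket between -0.003 and 0.003 m and angle between jewel_blue's own z axis and vertical below 0.15 rad); the arm keeps its last pose, push and grip.
It fails at once if the gripper's fingers touch the wet paint of the blue jewel (contact force between the fingers and jewel_blue above 0.2 N).
It fails at once if another jewel is shifted by more than 15 mm (distance of any of jewel_amber, jewel_green from where it was at the start of the episode above 0.015 m).
It fails at once if another thing on the table is shifted by more than 30 mm (distance of any of brush, knife, paint_jar, oil, mug, scraper from where it was at the start of the episode above 0.03 m).
It also fails if it takes over 61 s, if anything falls off the work surface, if the arm or the gripper's body presses on something with over 40 N, if the wrist force passes 120 N, or if a joint passes its speed limit or range.

ROBOT

A 6-joint arm with a two-finger parallel gripper is mounted at the origin on the work surface. World frame = base frame: x ahead of the robot, y to its left, z up, the work surface at z = 0. Lengths are in mm, angles in rad, forces in N, time in s.
With the tool pointing down it reaches from about 350 to 775 mm from the base axis. Payload 7.3 kg.
Tool frame: the origin (TCP) lies midway between the tips of the shut fingers; the grasp point (between the pads) lies 19 mm behind it; x points along the fingers, y is the direction in which the jaws open and shut, and the axes are right-handed (so a half turn about x gives the same grasp; the last joint's range is limited). The gripper opens to 92 mm and grips with 3 to 60 N. Pads are 19 mm wide; open, the fingers measure 130 mm over their backs; the gripper's body (75 mm by 190 mm) begins 47 mm behind the grasp point.
Start: joints at [-1.249, 0.342, 1.524, -0, 1.275, -0.146], TCP at [236.76, -468.607, 191.941] pointing down, gripper open.
Joint ranges: [-2.53, 2.53], [-0.77, 2.02], [0.04, 2.7], [-1, 4.14], [0.28, 2.66], [-3.11, 3.11]. Speed limits (rad/s): [2.57, 2.57, 3.14, 3.14, 3.14, 3.14].

INTERFACE

Orientations are given as [roll, pitch, yaw] about the fixed x, y, z axes, in that order (R = Rz(yaw) Ry(pitch) Rx(roll)).
In Python, from plant import get_obs, capture, close_job gives the robot as it stands. The module is installed in compiled form; this text tells all that it offers.
- The arm moves only by the tool send_rows, never from a script. Its argument "moves" is a list of rows, each a list of 4 numbers: the shift along the tool's x, y, z in mm, then the turn about the tool's x in degrees. In form: [[tx, ty, tz, yaw], ...]. A call has 1 to 8 rows; each row shifts and turns the commanded pose from where the row before left it, along the tool's axes as they then stand; what a row does not reach is not made up. A row lasts 1/8 s, in which the tool goes at most 62.5 mm and 10.7 degrees, less where a joint would pass 70% of its speed; a pose out of reach is approached as far as the arm can. A call with a gripper value outside its range is refused whole. "hand" is the opening, from 0 (shut) to 1 (fully open), set as the call begins (left out, the last holds). The fingers move at their own pace and stop on an object; the grip force is fixed at half the most. Time passes only in rows, so rows that do not move let the fingers close. It gives the time, the measured TCP pose, the force and the opening at its end, in the units of the state.
- get_obs(): the state, without advancing time (a new reading comes with each control period).
- capture(name): name is "scene" or "top" or "wrist"; returns a dict with "image" (480x640x3 uint8, red, green, blue), "K" (3x3 intrinsics, pixels), "position" and "attitude" of the camera in the world; the wrist camera has in their place "mount" (4x4, takes a point from camera to tool coordinates, whose origin is the TCP and whose axes are the tool frame's). Camera axes: x right, y down, z forward; pixel columns grow to the right and rows downward; lengths in mm; the calibration is good to about 2 mm. A picture is of the moment at which its call begins: read the wrist's pose just before it. There is no depth.
- close_job(): hands the job in, once; it reports no verdict.
The state is a dict: "time": time; "joint_positions": joint angles; "dq": joint speeds; "tau": joint torques, N m; "tool_pos": TCP position; "tcp_rot": TCP orientation; "contact_force": force on the tool from outside, world axes, zero at the start; "moment": the same for the moment, N m; "grip_width": finger opening in mm.
Only numpy, scipy, OpenCV 4.12 (cv2) and the standard library are available. Lean on these libraries where they do the work, as an engineer would, in place of code of your own. Each camera call takes 0.05 s, during which the arm holds its last target. There are 200 camera calls.

## Working session

There is one attempt and no reset: what is moved stays moved. The work goes in short steps, Python scripts to look and compute and a tool call to move; the robot and the scene stay as the last step left them, time stands still between calls to the robot, and variables do not carry over. Pictures are saved under pics/ and viewed, about 8 in all and at most 12, crops included, and the job is handed in when it is done.

Besides the shell and the picture viewer there is one more tool, called after "Emit:" as name(argument=value, ...) on one line, values as JSON. send_rows: Moves the arm, as the interface text tells. Its arguments: {"type":"object","properties":{"moves":{"type":"array","items":{"type":"array","items":{"type":"number"}}},"hand":{"type":"number"}},"required":["moves"]}

```bash
mkdir -p pics
cat > h.py <<'E'
import numpy as np, cv2
from scipy.spatial.transform import Rotation as Ro
from plant import get_obs, capture, close_job
def att(c):
    a=np.array(c["attitude"],float)
    if a.shape==(3,3): return a
    return Ro.from_euler('xyz',a).as_matrix() if a.size==3 else Ro.from_quat(a).as_matrix()
def pose():
    o=get_obs(); return np.array(o["tool_pos"]),Ro.from_euler('xyz',o["tcp_rot"]).as_matrix()
def shot(name,fn=None):
    if name=="wrist": p,R=pose()
    c=capture(name)
    if name=="wrist":
        M=np.array(c["mount"]); Rc=R@M[:3,:3]; t=p+R@M[:3,3]
    else: Rc=att(c); t=np.array(c["position"],float)
    if fn: cv2.imwrite("pics/"+fn,c["image"][:,:,::-1])
    return dict(im=c["image"],K=np.array(c["K"]),R=Rc,t=t)
def ray(c,u,v,z):
    d=c["R"]@np.linalg.solve(c["K"],[u,v,1.]); return c["t"]+d*(z-c["t"][2])/d[2]
def proj(c,P):
    q=c["K"]@(c["R"].T@(np.array(P)-c["t"])); return q[:2]/q[2]
E
python3 - <<'E'
from h import *
import pickle
o=get_obs(); print(o)
raw=capture("top"); print(raw["attitude"],raw["position"],raw["K"])
d={n:shot(n,n+"0.png") for n in("top","scene","wrist")}
pickle.dump(d,open("d0.pkl","wb"))
print({n:(c["t"],c["R"][:,2]) for n,c in d.items()})
E
```

```text
{'time': 0.0, 'joint_positions': array([-1.24898842e+00,  3.42701850e-01,  1.52501669e+00, -1.94340939e-05,
        1.27540127e+00, -1.45982825e-01]), 'dq': array([ 1.17282134e-03,  2.15184346e-04,  1.31560948e-03,  3.24211011e-04,
        1.10943803e-03, -4.10002629e-06]), 'tau': array([-1.14687671e-03, -4.31246567e+01, -2.44225305e+01,  7.17203692e-02,
        5.59252349e-02, -1.25113656e-04]), 'tool_pos': array([ 236.60497352, -468.1435428 ,  191.25595342]), 'tcp_rot': array([-1.70461094,  1.56926906,  1.90477812]), 'contact_force': array([ 0.00133518, -0.88561443,  0.62324277]), 'moment': array([-0.02239254,  0.00252227, -0.00447085]), 'grip_width': 91.45236197183822}
[-2.96209217e+00  2.22182702e-03 -1.58387180e+00] [ 321.00160149   20.50528385 1550.40202513] [[562.01091024   0.         321.13839128]
 [  0.         562.01091024 239.69156578]
 [  0.           0.           1.        ]]
{'top': (array([ 321.00160149,   20.50528385, 1550.40202513]), array([ 1.78551430e-01, -1.48463870e-04, -9.83930569e-01])), 'scene': (array([1041.26762677,  471.0103237 , 1110.60528926]), array([-0.38900524, -0.37718384, -0.84048038])), 'wrist': (array([ 312.53829894, -429.05003243,  383.32306724]), array([-0.27412011, -0.13745924, -0.95182095]))}
```

View pics/top0.png

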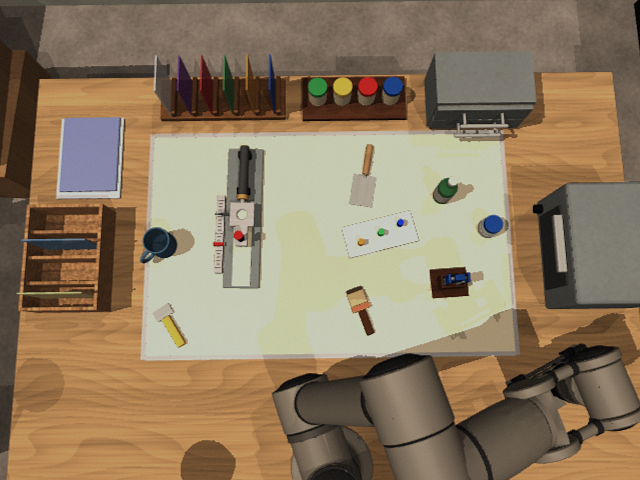

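View pics/scene0.png

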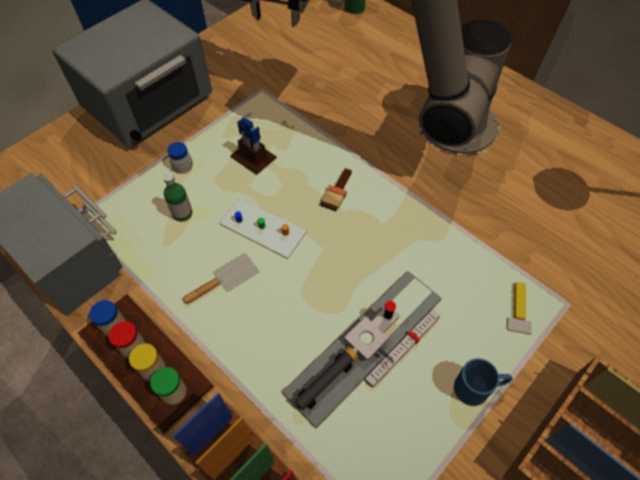

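The top view shows the stand with tongs at about (452,282), jewels blue (400,223), green (381,232) and amber (361,241), the pocket at (242,213), the red knob at (239,237) and the mark at (218,244). The scene view agrees.

Run:
```python
from h import *
import pickle
d=pickle.load(open("d0.pkl","rb")); T,S=d["top"],d["scene"]
def blobs(c,lo,hi,box,amin=6):
    x0,y0,x1,y1=box; h=cv2.cvtColor(c["im"],cv2.COLOR_RGB2HSV)[y0:y1,x0:x1]
    m=cv2.inRange(h,lo,hi); n,l,s,ce=cv2.connectedComponentsWithStats(m)
    return [(s[i,4],(ce[i]+[x0,y0]).round(1)) for i in range(1,n) if s[i,4]>=amin]
B=((105,150,80),(130,255,255));G=((45,120,50),(80,255,255));A=((10,140,120),(25,255,255));RD=((0,170,110),(8,255,255))
for nm,c,h in(("blue",B,23),("green",G,23),("amber",A,23)):
  for k,cam,box in(("T",T,(345,212,418,254)),("S",S,(220,200,306,255))):
    for a,p in blobs(cam,*c,box): print(nm,k,a,p,ray(cam,*p,h).round(1))
for k,cam,box in(("T",T,(205,190,262,290)),("S",S,(340,290,440,400))):
    for a,p in blobs(cam,*RD,box,3): print("red",k,a,p,ray(cam,*p,94).round(1),ray(cam,*p,18).round(1))
for k,cam,box in(("T",T,(425,265,485,300)),("S",S,(225,110,280,175))):
    for a,p in blobs(cam,*B,box,3): print("tongs",k,a,p,ray(cam,*p,137).round(1))
a=cv2.resize(T["im"][140:295,200:275],None,fx=5,fy=5,interpolation=2)[:600]
b=cv2.resize(T["im"][260:305,425:490],None,fx=5,fy=5,interpolation=2)
im=np.zeros((600,790,3),np.uint8); aa=cv2.resize(T["im"][185:290,205:270],None,fx=5.7,fy=5.7,interpolation=2); im[:aa.shape[0],:aa.shape[1]]=aa
im[:b.shape[0],400:400+b.shape[1]]=b
s=cv2.resize(S["im"][110:180,220:285],None,fx=5,fy=5,interpolation=2); im[240:240+350,400:400+325]=s
cv2.imwrite("pics/c1.png",im[:,:,::-1])
```

```text
blue T 34 [399.9 222.3] [ 644.3 -199.1   23. ]
blue S 41 [238.  215.6] [ 641.7 -201.6   23. ]
green T 34 [380.5 232. ] [ 617.6 -144.3   23. ]
green S 51 [260.9 222.4] [ 616.8 -146.    23. ]
amber T 32 [360.6 241.6] [591.4 -88.6  23. ]
amber S 28 [284.6 227. ] [586.5 -94.4  23. ]
red T 60 [237.7 234.8] [601.4 240.3  94. ] [616.  251.7  18. ]
red T 27 [217.7 243.8] [578.  292.6  94. ] [591.4 306.8  18. ]
red S 83 [389.7 305.6] [602.9 239.4  94. ] [570.2 222.1  18. ]
red S 49 [413.3 335.8] [621.4 315.9  94. ] [590.1 304.3  18. ]
tongs T 26 [449.2 277.8] [ 475.4 -301.6  137. ]
tongs T 53 [460.  276.6] [ 478.1 -329.   137. ]
tongs T 15 [468.3 276.7] [ 477.5 -349.9  137. ]
tongs S 35 [245.9 121.3] [ 480.5 -330.5  137. ]
tongs S 8 [254.4 129.8] [ 485.4 -294.   137. ]
```

View pics/c1.png

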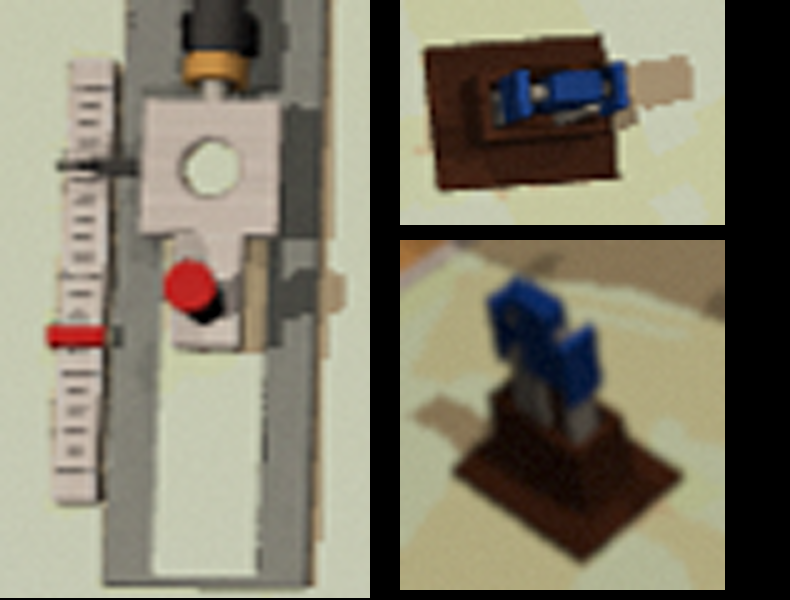

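```bash
cat >> h.py <<'E'
def plan(P,ydir):
    """shift in tool axes (mm) and turn (deg) to TCP P with tool y along +-ydir (deg from world x)"""
    p,R=pose(); print("tcp",p.round(1),"x",R[:,0].round(3),"y",R[:,1].round(3))
    cur=np.degrees(np.arctan2(R[1,1],R[0,1])); e=(ydir-cur+90)%180-90
    print("ydir",round(cur,2),"tool shift",(R.T@(np.array(P)-p)).round(1),"turn(tool x)",round(-e,2))
E
python3 - <<'E'
from h import *
import pickle
d=pickle.load(open("d0.pkl","rb")); T=d["top"]
plan([480,-329,230],92)
print(d["wrist"]["K"])
# pocket, slide features at crop scale
f=lambda u,v:(205+u/5.7,185+v/5.7)
for n,u,v,z in(("pocketrim",212,167,42),("ptr",65,165,25),("mark",76,336,18),("sliderim bl",104,580,5),("tl",124,5,5),("scaletop",92,62,18),("scalebot",75,500,18)):
    print(n,ray(T,*f(u,v),z).round(1))
E
```

```text
tcp [ 236.7 -468.4  191.5] x [-0.     0.001 -1.   ] y [ 0.451 -0.893 -0.001]
ydir -63.2 tool shift [ -38.4  -14.7 -280. ] turn(tool x) 24.8
[[343.85592994   0.         322.18967224]
 [  0.         343.85592994 239.41930381]
 [  0.           0.           1.        ]]
pocketrim [668.7 236.5  42. ]
ptr [674.5 310.8  25. ]
mark [590.9 305.   18. ]
sliderim bl [473.4 291.6   5. ]
tl [760.7 286.8   5. ]
scaletop [728.1 299.8  18. ]
scalebot [510.8 303.9  18. ]
```

Emit:
send_rows(moves=[[-8,-2,-47,0],[-8,-2,-47,0],[-8,-2,-47,0],[-8,-3,-47,0],[-6,-3,-46,0],[0,-3,-46,0],[0,0,0,8.3],[0,0,0,8.3]], hand=1)

```text
time: 1.2
tool_pos: [480.4, -328.2, 229.4]
tcp_rot: [-0.734, 1.57, 2.583]
contact_force: [0.1, 0.7, -0.3]
grip_width: 91.5
```

Emit:
send_rows(moves=[[0,0,0,8.2],[0,0,0,0],[0,0,0,0]])

```text
time: 1.58
tool_pos: [479.8, -328.9, 229.8]
tcp_rot: [-0.781, 1.571, 2.399]
contact_force: [0.0, 0.0, 0.4]
grip_width: 91.7
```

Run:
```python
from h import *
import pickle
plan([480,-329,230],92)
c=shot("wrist","w1.png"); pickle.dump(c,open("w1.pkl","wb"))
```

```text
tcp [ 479.8 -328.9  229.8] x [-0.  0. -1.] y [ 0.038 -0.999 -0.   ]
ydir -87.84 tool shift [-0.2  0.1 -0.2] turn(tool x) 0.16
```

View pics/w1.png

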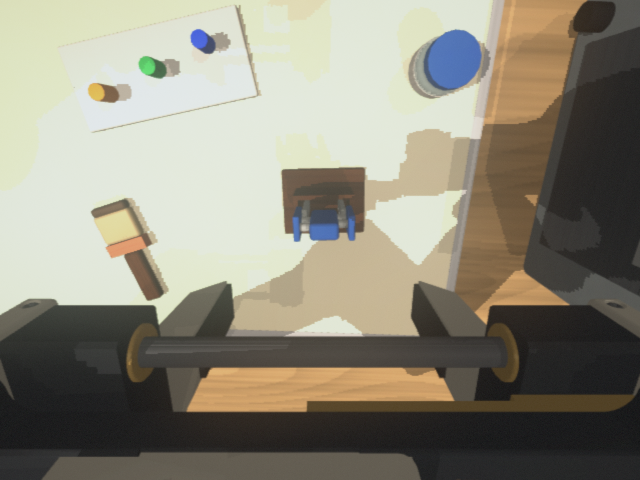

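The wrist view shows the tongs' head near (323,224), the plates at about (297,222) and (351,221), and the jewels at upper left. The jar and brush are clear.

Run:
```python
from h import *
import pickle
c=pickle.load(open("w1.pkl","rb"))
h=cv2.cvtColor(c["im"],cv2.COLOR_RGB2HSV)
m=cv2.inRange(h,(105,140,70),(130,255,255))
n,l,s,ce=cv2.connectedComponentsWithStats(m)
for i in range(1,n):
  if s[i,4]>15: print(s[i],ce[i].round(1),ray(c,*ce[i],137).round(1), ray(c,*ce[i],36).round(1))
im=cv2.resize(c["im"][160:250,275:375],None,fx=6,fy=6,interpolation=2); cv2.imwrite("pics/c2.png",im[:,:,::-1])
```

```text
[191  30  17  18 231] [198.9  38.5] [ 624.  -231.6  137. ] [ 645.1 -198.8   36. ]
[ 439   37   41   50 1153] [460.6  62.2] [ 615.5 -425.6  137. ] [ 633.5 -461.5   36. ]
[349 219   4  20  62] [350.7 228.7] [ 483.5 -351.7  137. ] [ 454.7 -361.4   36. ]
[311 226  25  13 290] [323.6 231.9] [ 479.8 -328.5  137. ] [ 449.6 -330.    36. ]
```

View pics/c2.png

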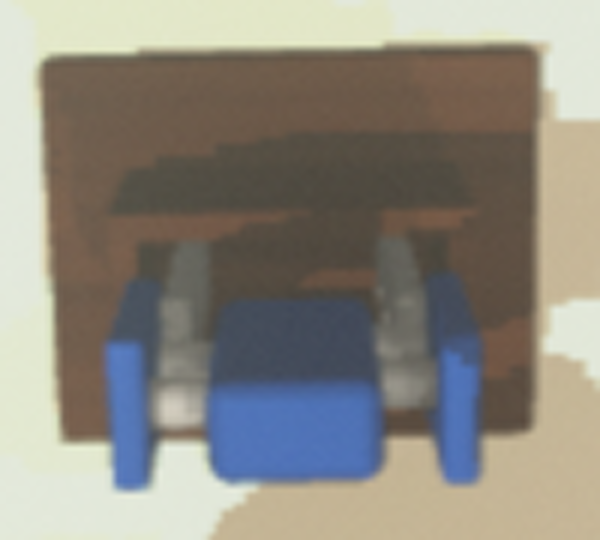

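Run:
```python
from h import *
import pickle
c=pickle.load(open("w1.pkl","rb"))
f=lambda u,v:(275+u/6,160+v/6)
for n,u,v,z in(("head",297,430,137),("plL",131,415,126),("plR",462,411,126),("plLfront",131,487,126),("plRfront",462,483,126),("baseTL",42,58,8),("TR",538,47,8),("BR",530,433,8),("BL",65,440,8),("slot wall back L",125,165,58),("R",462,150,58)):
    print(n,ray(c,*f(u,v),z).round(1))
plan([481,-329,110],91)
```

```text
head [ 480.  -329.2  137. ]
plL [ 478.2 -304.6  126. ]
plR [ 480.6 -353.9  126. ]
plLfront [ 466.9 -304.8  126. ]
plRfront [ 469.3 -354.6  126. ]
baseTL [ 516.5 -278.1    8. ]
TR [ 522.2 -376.     8. ]
BR [ 442.8 -380.3    8. ]
BL [ 437.7 -283.     8. ]
slot wall back L [ 504.2 -298.4   58. ]
R [ 509.  -357.7   58. ]
tcp [ 479.8 -329.   229.8] x [-0.  0. -1.] y [ 0.037 -0.999 -0.   ]
ydir -87.88 tool shift [ 1.198e+02  1.000e-01 -1.200e+00] turn(tool x) 1.12
```

Emit:
send_rows(moves=[[40,0,0,-0.7],[40,0,0,0],[35,0,0,0],[20,0,0,0],[8,0,0,0],[0,0,0,0],[0,0,0,0]])

```text
time: 2.5
tool_pos: [480.5, -329.5, 88.1]
tcp_rot: [2.349, 1.569, -0.745]
contact_force: [-0.0, -0.1, 0.8]
grip_width: 92.0
```

Emit:
send_rows(moves=[[0,0,0,0],[0,0,0,0],[0,0,0,0],[0,0,0,0],[0,0,0,0],[0,0,0,0]], hand=0.52)

```text
time: 3.25
tool_pos: [479.9, -328.8, 86.9]
tcp_rot: [-1.391, 1.57, 1.798]
contact_force: [-0.3, 0.6, 1.6]
grip_width: 48.0
```

Emit:
send_rows(moves=[[-15,0,0,0],[-30,0,0,0],[-30,0,0,0],[-20,0,0,0],[0,0,0,0]])

```text
time: 3.88
tool_pos: [480.8, -329.8, 184.3]
tcp_rot: [2.313, 1.566, -0.782]
contact_force: [-0.6, -1.1, 0.1]
grip_width: 47.9
```

Run:
```python
from h import *
import pickle
plan([640,-200,182],92.8)
print(get_obs()["grip_width"],get_obs()["contact_force"])
c=shot("wrist","w2.png"); pickle.dump(c,open("w2.pkl","wb"))
```

```text
tcp [ 480.8 -329.8  184.3] x [ 0.003 -0.003 -1.   ] y [ 0.047 -0.999  0.004]
ydir -87.3 tool shift [   2.4 -122.2 -165.2] turn(tool x) -0.1
47.943424874616255 [-0.63466937 -1.06400866  0.10715115]
```

View pics/w2.png

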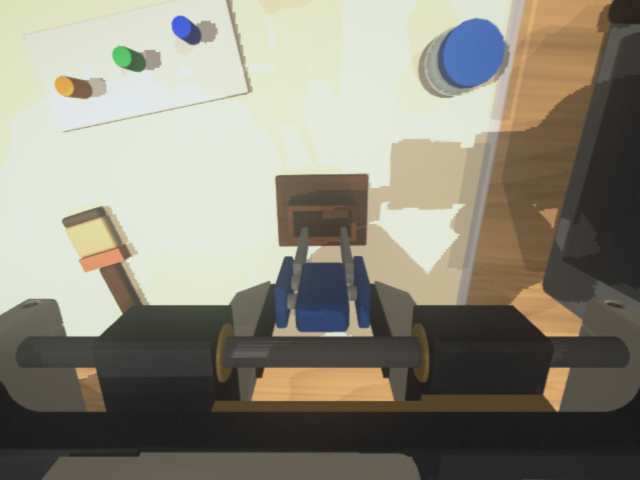

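The tongs hang in the grip and the empty slot shows at (323,222). Next I move near the jewels for a close look.

Emit:
send_rows(moves=[[0,-20,-12,0],[0,-35,-20,0],[0,-35,-20,0],[0,-25,-16,0],[0,-15,-10,0],[0,0,0,0],[0,0,0,0],[0,0,0,0]])

```text
time: 4.92
tool_pos: [551.2, -196.5, 181.8]
tcp_rot: [0.729, 1.57, -2.367]
contact_force: [-1.0, -0.3, -0.4]
grip_width: 47.8
```

Run:
```python
from h import *
import pickle
plan([640,-200,182],92.8)
c=shot("wrist","w3.png"); pickle.dump(c,open("w3.pkl","wb"))
cams=[c]+[pickle.load(open("d0.pkl","rb"))[k] for k in("top","scene")]
h=cv2.cvtColor(c["im"],cv2.COLOR_RGB2HSV)
m=cv2.inRange(h,(105,120,50),(130,255,255))
n,l,s,ce=cv2.connectedComponentsWithStats(m)
for i in range(1,n):
  if s[i,4]>40:
    print(s[i],ce[i].round(1),ray(c,*ce[i],36).round(1),ray(c,*ce[i],22).round(1))
```

```text
tcp [ 551.2 -196.5  181.8] x [-0. -0. -1.] y [ 0.046 -0.999  0.   ]
ydir -87.38 tool shift [ -0.2   7.6 -88.5] turn(tool x) -0.18
[322 110  17  18 255] [330.  118.5] [ 645.2 -197.9   36. ] [ 645.6 -198.2   22. ]
[ 587  121   53   57 2369] [614.3 149.6] [ 629.3 -469.7   36. ] [ 629.1 -481.2   22. ]
[277 300   9  27 204] [281.  314.3] [ 437.9 -154.2   36. ] [ 429.7 -152.6   22. ]
[359 305  10  22 161] [363.2 317. ] [ 438.6 -245.6   36. ] [ 430.4 -247.9   22. ]
[ 297  308   51   23 1022] [320.9 319.9] [ 432.8 -198.7   36. ] [ 424.4 -199.    22. ]
```

View pics/w3.png

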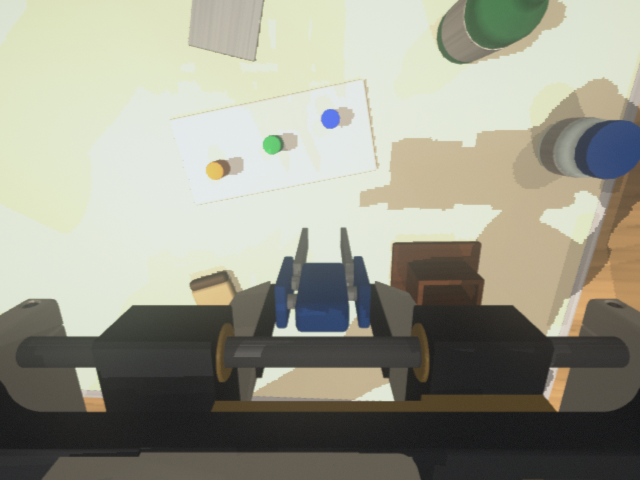

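Run:
```python
from h import *
import pickle
c=pickle.load(open("w3.pkl","rb"))
p=np.array([551.2,-196.5,102.8])
for u,v in((303,229),(346,229),(324.5,229)): print(ray(c,u,v,102.8).round(1))
print(proj(c,p+[9,0,0]),proj(c,p+[9,19.5,0]))
plan([645,-198.3,130],92.8)
```

```text
[ 557.  -178.9  102.8]
[ 558.6 -214.1  102.8]
[ 557.8 -196.5  102.8]
[324.67963892 226.15248198] [300.83418681 225.1245522 ]
tcp [ 551.3 -196.4  181.9] x [-0. -0. -1.] y [ 0.046 -0.999  0.   ]
ydir -87.38 tool shift [ 51.9   6.2 -93.5] turn(tool x) -0.18
```

Emit:
send_rows(moves=[[0,2,-25,0],[0,2,-35,0],[0,2,-25,0],[15,0,-9.5,0],[15,0,0,0],[0,0,0,0],[0,0,0,0]], hand=0.545)

```text
time: 5.85
tool_pos: [645.9, -197.2, 152.3]
tcp_rot: [1.934, 1.571, -1.16]
contact_force: [-0.2, -0.2, -0.2]
grip_width: 50.0
```

Run:
```python
from h import *
plan([646.5,-198.3,97],92.8)
o=get_obs(); print(o["grip_width"])
c=shot("wrist","w4.png"); p,_=pose()
h=cv2.cvtColor(c["im"],cv2.COLOR_RGB2HSV)
m=cv2.inRange(h,(105,120,50),(130,255,255))
n,l,s,ce=cv2.connectedComponentsWithStats(m)
for i in range(1,n):
  if s[i,4]>40: print(s[i],ce[i].round(1),ray(c,*ce[i],24).round(1))
```

```text
tcp [ 645.9 -197.2  152.3] x [ 0. -0. -1.] y [ 0.047 -0.999  0.   ]
ydir -87.32 tool shift [55.3  1.1 -0.6] turn(tool x) -0.12
50.01367090426822
[316 216  17  17 229] [324.2 224.2] [ 643.1 -197.6   24. ]
[ 575  238   62   53 2311] [607.1 264.3] [ 614.4 -482.7   24. ]
[274 303  10  24 163] [278.8 315.4] [ 541.4 -154.6   24. ]
[297 307  51  24 983] [321.5 319.4] [ 538.7 -199.7   24. ]
[362 308   9  19 128] [365.6 318.5] [ 542.  -246.2   24. ]
```

View pics/w4.png

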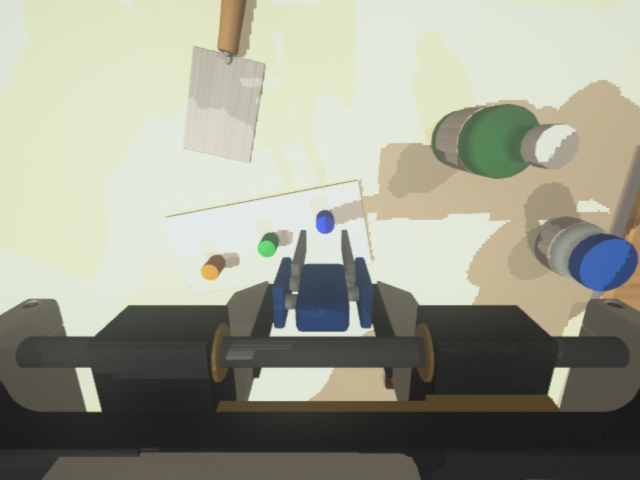

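The jewel at (324,224) lies midway between the blades, so I go down and close on it.

Emit:
send_rows(moves=[[15,0.3,0,0],[20,0.3,0,0],[12,0,0,0],[8,0,0,0],[0,0,0,0],[0,0,0,0],[0,0,0,0]])

```text
time: 6.78
tool_pos: [646.8, -197.7, 97.7]
tcp_rot: [2.627, 1.569, -0.467]
contact_force: [-0.2, -0.0, -0.9]
grip_width: 50.3
```

Emit:
send_rows(moves=[[0,0,0,0],[0,0,0,0],[0,0,0,0],[0,0,0,0]], hand=0.41)

```text
time: 7.28
tool_pos: [646.5, -197.6, 97.2]
tcp_rot: [2.507, 1.57, -0.588]
contact_force: [-0.3, -0.8, -0.1]
grip_width: 37.7
```

Run:
```python
from h import *
o=get_obs(); print(o["grip_width"],o["tool_pos"],o["contact_force"])
c=shot("wrist"); im=np.hstack([cv2.resize(x["im"][a:b,p:q],(400,400),interpolation=2) for x,a,b,p,q in((c,180,330,250,400),(shot("scene"),170,270,200,300))])
cv2.imwrite("pics/w5.png",im[:,:,::-1])
```

```text
37.66835457399785 [ 646.54258176 -197.64037277   97.16652199] [-0.31341846 -0.83851999 -0.06369775]
```

View pics/w5.png

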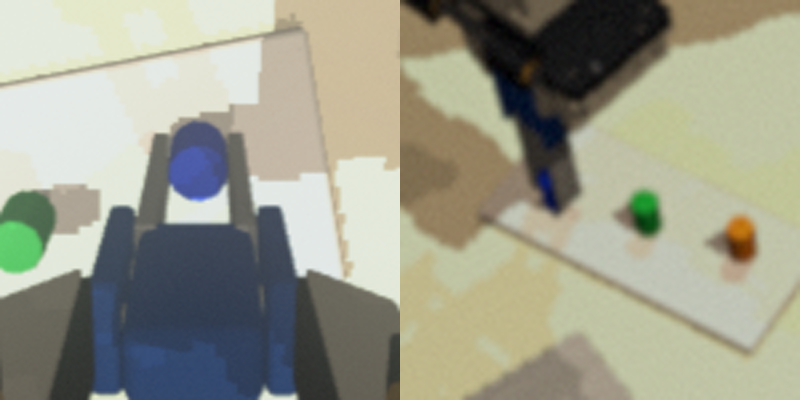

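The blue jewel sits between the blades and green and amber are untouched. The width of 37.7 mm equals the command, so I squeeze more to see where it stalls.

Emit:
send_rows(moves=[[0,0,0,0],[0,0,0,0],[0,0,0,0]], hand=0.36)

```text
time: 7.75
tool_pos: [646.6, -197.6, 97.2]
tcp_rot: [2.656, 1.57, -0.438]
contact_force: [0.8, -0.4, 1.8]
grip_width: 35.7
```

Emit:
send_rows(moves=[[-8,0,0,0],[-20,0,0,0],[-25,0,0,0],[-22,0,0,0],[0,0,0,0],[0,0,0,0]])

```text
time: 8.5
tool_pos: [645.8, -197.3, 170.8]
tcp_rot: [-0.411, 1.569, 2.778]
contact_force: [-0.2, 0.0, -0.7]
grip_width: 36.1
```

Run:
```python
from h import *
o=get_obs(); print(o["grip_width"],o["tool_pos"],o["contact_force"])
c=shot("wrist","w6.png"); h=cv2.cvtColor(c["im"],cv2.COLOR_RGB2HSV)
for nm,lo,hi in(("b",(105,120,50),(130,255,255)),("g",(45,120,50),(80,255,255)),("a",(10,140,120),(25,255,255))):
  n,l,s,ce=cv2.connectedComponentsWithStats(cv2.inRange(h,lo,hi))
  for i in range(1,n):
    if s[i,4]>60: print(nm,s[i],ce[i].round(1),ray(c,*ce[i],36).round(1))
plan([640,236,178],92.8)
```

```text
36.061104660320396 [ 645.83001199 -197.33079414  170.76943333] [-0.22246507  0.0310055  -0.67906717]
b [ 564  232   55   50 2054] [591.3 256.7] [ 619.4 -469.9   36. ]
b [314 235  18  20 261] [322.3 244.6] [ 619.8 -196.9   36. ]
b [288 300   7  27 147] [290.4 314.1] [ 539.3 -166.3   36. ]
b [297 307  50  23 895] [318.7 319.5] [ 534.1 -197.    36. ]
b [350 310   8  17  92] [353.4 319.3] [ 536.2 -234.4   36. ]
g [262 235  15  15 180] [269.  241.8] [ 620.2 -143.5   36. ]
a [208 258  15  14 167] [215.1 264.2] [593.5 -88.4  36. ]
tcp [ 645.7 -197.3  170.4] x [-0.002  0.001 -1.   ] y [ 0.047 -0.999 -0.001]
ydir -87.3 tool shift [  -7.2 -433.1  -14.7] turn(tool x) -0.1
```

Emit:
send_rows(moves=[[-5,-30,0,0],[-5,-45,0,0],[0,-50,0,0],[0,-55,0,0],[0,-55,0,0],[0,-55,0,0],[0,-45,0,0],[0,-30,0,0]])

```text
time: 9.55
tool_pos: [628.1, 169.3, 180.5]
tcp_rot: [0.031, 1.568, -3.062]
contact_force: [-0.2, -0.7, -0.7]
grip_width: 35.9
```

Emit:
send_rows(moves=[[0,0,0,0],[0,0,0,0],[0,0,0,0]])

```text
time: 9.93
tool_pos: [629.3, 165.7, 181.5]
tcp_rot: [0.59, 1.57, -2.506]
contact_force: [0.1, 0.6, -0.2]
grip_width: 36.1
```

Run:
```python
from h import *
import pickle
o=get_obs(); print(o["grip_width"],o["tool_pos"],o["contact_force"])
c=shot("wrist","w7.png"); pickle.dump(c,open("w7.pkl","wb"))
print(proj(c,[668.7,236.5,42]))
```

```text
36.08775907432571 [629.26459464 165.66510097 181.52606637] [ 0.10341953  0.5667053  -0.15432946]
[251.59380695 175.10365474]
```

View pics/w7.png

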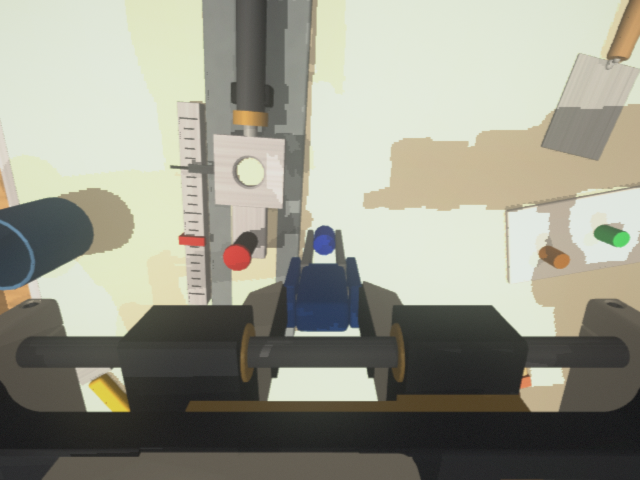

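The pocket shows at about (250,172), the pointer at (190,167), the mark at (192,240) and the red knob at (237,257). The held jewel is at (324,240).

Run:
```python
from h import *
import pickle
c=pickle.load(open("w7.pkl","rb"))
im=c["im"][150:195,228:275]; h=cv2.cvtColor(im,cv2.COLOR_RGB2HSV)
print(h[22,::4].tolist())
m=((h[...,0]>22)&(h[...,0]<60)).astype(np.uint8)*255
for cn in cv2.findContours(m,0,cv2.CHAIN_APPROX_NONE)[0]:
  if cv2.contourArea(cn)>200:
    e=cv2.fitEllipse(cn); print(e, cv2.contourArea(cn)); u,v=e[0][0]+228,e[0][1]+150
    print(u,v,"rim",ray(c,u,v,42).round(1),"floor",ray(c,u,v,35).round(1))
# jewel
h=cv2.cvtColor(c["im"],cv2.COLOR_RGB2HSV)
n,l,s,ce=cv2.connectedComponentsWithStats(cv2.inRange(h,(105,120,50),(130,255,255)))
for i in range(1,n):
  if s[i,4]>60 and ce[i][1]<260:
    V=h[...,2]; print("jewel",s[i],ce[i].round(1),ray(c,*ce[i],107).round(1))
for n,P in(("exp jewel top",[629.3,165.7,120.5]),("exp jewel bot",[629.3,165.7,92.5])): print(n,proj(c,P).round(1))
# pointer and mark, carriage corners
for n,u,v,z in(("knobcap",237,257.5,94),("ptr",190,167.5,25),("mark",192,240.5,18),("TL",215,136,42),("TR",285,140,42),("BR",281,209,42),("BL",214,205,42),("sc top",190,104,18),("sc bot",198,303,18)):
  print(n,ray(c,u,v,z).round(1))
# scene/top pocket consistency
d=pickle.load(open("d0.pkl","rb"))
print("scene",ray(d["scene"],367,337.5,42).round(1))
```

```text
[[15, 24, 215], [18, 22, 174], [22, 41, 143], [36, 31, 233], [35, 31, 232], [35, 31, 232], [35, 32, 232], [35, 32, 232], [35, 32, 232], [21, 30, 205], [23, 10, 226], [24, 11, 227]]
((21.90367317199707, 21.406620025634766), (26.279932022094727, 28.609182357788086), 149.2041473388672) 586.0
249.90367317199707 171.40662002563477 rim [672.1 238.   42. ] floor [671.2 239.5  35. ]
jewel [314 235  19  19 284] [322.6 244.1] [624.2 166.7 107. ]
exp jewel top [324.2 243.5]
exp jewel bot [324. 233.]
knobcap [604.2 240.2  94. ]
ptr [671.2 301.1  25. ]
mark [591.9 307.3  18. ]
TL [703.  269.6  42. ]
TR [702.4 205.   42. ]
BR [636.9 208.2  42. ]
BL [637.9 273.9  42. ]
sc top [730.8 299.3  18. ]
sc bot [516.  305.8  18. ]
scene [669.6 240.   42. ]
```

Emit:
send_rows(moves=[[0,-10,-16,0],[0,-20,-18,0],[0,-22,-11.6,0],[0,-18.7,0,0],[10,0,0,0],[10,0,0,0],[0,0,0,0],[0,0,0,0]])

```text
time: 10.98
tool_pos: [671.5, 239.2, 162.1]
tcp_rot: [2.655, 1.57, -0.44]
contact_force: [0.1, 0.7, -1.3]
grip_width: 35.8
```

Run:
```python
from h import *
import pickle
plan([671.5,238.5,126],92.8); print(get_obs()["contact_force"])
c=shot("wrist","w8.png"); s=shot("scene")
im=np.hstack([cv2.resize(c["im"][160:310,250:400],(400,400),interpolation=2),cv2.resize(s["im"][260:390,310:440],(400,400),interpolation=2)])
cv2.imwrite("pics/c8.png",im[:,:,::-1])
```

```text
tcp [671.5 239.2 162.1] x [ 0. -0. -1.] y [ 0.046 -0.999  0.   ]
ydir -87.34 tool shift [36.1  0.7  0.1] turn(tool x) -0.14
[ 0.10097917  0.65675185 -1.29231997]
```

View pics/c8.png

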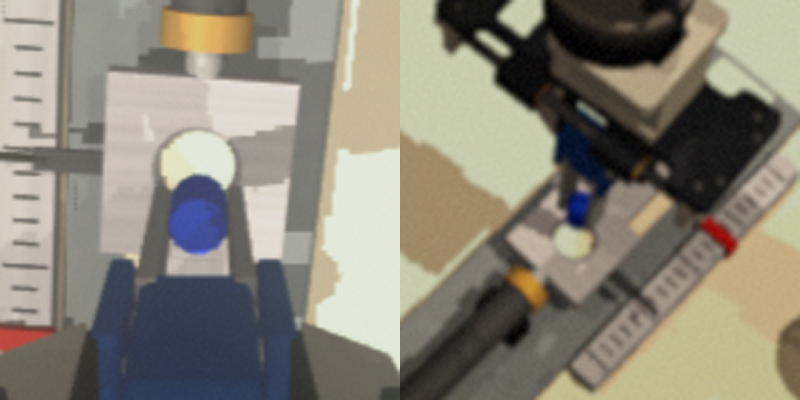

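The pocket lies straight ahead of the held jewel, centred at wrist pixel (324,221). I verify the offset with its ray before lowering.

Run:
```python
from h import *
c=shot("wrist")
im=c["im"][200:238,305:345]; h=cv2.cvtColor(im,cv2.COLOR_RGB2HSV)
print(ray(c,323.9,221.1,42).round(1), "pocket sides", ray(c,250+155/2.667,222,42).round(1),ray(c,250+240/2.667,222,42).round(1))
print("back edge rim",ray(c,323.9,160+127/2.667,42).round(1))
for v in (160+175/2.667,160+252/2.667): print(v)
p,R=pose(); print([proj(c,p+[dx,0,-61]).round(1) for dx in(-9,0,9)],"top face in img 200..254 crop -> ",160+(200)/2.667,160+254/2.667)
```

```text
[674.1 239.6  42. ] pocket sides [672.6 254.4  42. ] [673.9 224.5  42. ]
back edge rim [687.  240.2  42. ]
225.61679790026247
254.48818897637796
[array([323.6, 254.5]), array([324.1, 243.7]), array([324.7, 232.6])] top face in img 200..254 crop ->  234.99062617172854 255.23809523809524
```

Emit:
send_rows(moves=[[12,0,-1,0],[12,0,0,0],[6,0,0,0],[3,0,0,0],[2,0,0,0],[0,0,0,0],[0,0,0,0]])

```text
time: 12.0
tool_pos: [672.6, 239.9, 127.3]
tcp_rot: [3.141, 1.57, 0.047]
contact_force: [-0.4, 0.0, -1.3]
grip_width: 35.6
```

Emit:
send_rows(moves=[[1,0,0,0],[0.7,0,0,0],[0,0,0,0],[0,0,0,0]])

```text
time: 12.5
tool_pos: [672.4, 239.9, 125.2]
tcp_rot: [1.569, 1.571, -1.525]
contact_force: [0.7, -0.3, -1.9]
grip_width: 35.6
```

Emit:
send_rows(moves=[[0,0,0,0],[0,0,0,0],[0,0,0,0],[0,0,0,0],[0,0,0,0]], hand=0.545)

```text
time: 13.12
tool_pos: [672.4, 239.9, 125.2]
tcp_rot: [1.534, 1.571, -1.56]
contact_force: [0.0, -0.3, -0.8]
grip_width: 50.4
```

Emit:
send_rows(moves=[[-6,0,0,0],[-15,0,0,0],[-25,0,0,0],[-25,0,0,0],[0,0,0,0],[0,0,0,0]])

```text
time: 13.88
tool_pos: [672.1, 239.8, 195.6]
tcp_rot: [0.3, 1.57, -2.795]
contact_force: [-0.2, -0.4, -1.1]
grip_width: 50.2
```

Run:
```python
from h import *
o=get_obs(); print(o["grip_width"],o["tool_pos"],o["contact_force"])
for k in("wrist","scene"):
  c=shot(k,"w9%s.png"%k); h=cv2.cvtColor(c["im"],cv2.COLOR_RGB2HSV)
  n,l,s,ce=cv2.connectedComponentsWithStats(cv2.inRange(h,(105,120,50),(130,255,255)))
  for i in range(1,n):
    if 20<s[i,4]<500: print(k,s[i],ce[i].round(1),"z63",ray(c,*ce[i],63).round(1),"z50",ray(c,*ce[i],50).round(1))
plan([480,-329,180],92.8)
```

```text
50.18567469319056 [672.07642273 239.77437094 195.58466705] [-0.19724796 -0.44474811 -1.11215403]
wrist [316 212  17  17 236] [323.6 220. ] z63 [672.1 240.   63. ] z50 [668.7 239.8  50. ]
wrist [361 313  10  14 108] [366.  320.1] z63 [563.6 189.4  63. ] z50 [555.8 187.1  50. ]
scene [168 142  19  17 244] [177.  150.2] z63 [ 628.2 -444.5   63. ] z50 [ 623.1 -455.9   50. ]
scene [363 330   9  11  70] [366.7 334.9] z63 [673.1 240.3  63. ] z50 [668.5 237.4  50. ]
tcp [671.8 239.7 194.8] x [-0.002 -0.001 -1.   ] y [ 0.047 -0.999  0.001]
ydir -87.3 tool shift [ 15.6 559.  218.3] turn(tool x) -0.1
```

Emit:
send_rows(moves=[[0,25,10,0],[0,45,18,0],[0,50,20,0],[0,55,22,0],[0,55,22,0],[0,55,22,0],[0,55,22,0],[0,55,22,0]], hand=0.52)

```text
time: 14.98
tool_pos: [532.0, -163.7, 195.5]
tcp_rot: [-0.412, 1.57, 2.777]
contact_force: [1.2, -0.9, -0.1]
grip_width: 47.9
```

Emit:
send_rows(moves=[[0,55,20,0],[0,50,18,0],[0,35,12,0],[0,20,8,0],[0,4,2,0],[0,0,0,0],[0,0,0,0],[0,0,0,0]])

```text
time: 15.98
tool_pos: [481.5, -327.8, 196.4]
tcp_rot: [2.829, 1.571, -0.264]
contact_force: [0.0, 1.0, -0.4]
grip_width: 47.5
```

Run:
```python
from h import *
plan([479.9,-328.8,86.9],92.75); print(get_obs()["grip_width"])
c=shot("wrist","w10.png")
p,R=pose(); print("slot exp top",proj(c,[479.8,-329.2,58]).round(1))
cv2.imwrite("pics/c10.png",cv2.resize(c["im"][150:350,200:450],None,fx=3,fy=3,interpolation=2)[:,:,::-1])
```

```text
tcp [ 481.5 -327.8  196.4] x [ 0. -0. -1.] y [ 0.049 -0.999  0.   ]
ydir -87.21 tool shift [109.5   0.9   1.7] turn(tool x) 0.04
47.502695891346406
slot exp top [325.1 220.5]
```

Run:
```python
import cv2,numpy as np
a=cv2.imread("pics/w2.png");b=cv2.imread("pics/w10.png")
for n,(y0,y1,x0,x1) in dict(head=(262,330,290,355),tipL=(226,258,293,312),tipR=(226,258,337,356)).items():
  r=cv2.matchTemplate(b[y0-15:y1+15,x0-15:x1+15],a[y0:y1,x0:x1],cv2.TM_CCOEFF_NORMED); _,m,_,l=cv2.minMaxLoc(r); print(n,m,np.array(l)-15)
```

```text
head 0.9844524264335632 [0 1]
tipL 0.9558567404747009 [ 1 -3]
tipR 0.9519309401512146 [-1 -3]
```

Emit:
send_rows(moves=[[15,0.9,2.4,0],[20,0,0,0],[12,0,0,0],[6,0,0,0],[6,0,0,0],[6,0,0,0],[0,0,0,0]])

```text
time: 16.9
tool_pos: [478.5, -329.7, 131.0]
tcp_rot: [-0.681, 1.57, 2.508]
contact_force: [-0.5, -0.3, 0.1]
grip_width: 48.0
```

Emit:
send_rows(moves=[[10,0,0,0],[12,0,0,0],[10,0,0,0],[6,0,0,0],[4,0,0,0],[1,0,0,0],[0,0,0,0],[0,0,0,0]])

```text
time: 17.9
tool_pos: [478.8, -330.0, 88.6]
tcp_rot: [2.314, 1.57, -0.78]
contact_force: [-0.0, -0.4, -1.0]
grip_width: 47.7
```

Emit:
send_rows(moves=[[1,0,0,0],[0,0,0,0],[0,0,0,0]])

```text
time: 18.27
tool_pos: [478.7, -329.8, 87.3]
tcp_rot: [2.095, 1.571, -1.0]
contact_force: [-0.5, 0.2, -1.1]
grip_width: 47.8
```

Emit:
send_rows(moves=[[0,0,0,0],[0,0,0,0],[0,0,0,0],[0,0,0,0],[0,0,0,0]], hand=1)

```text
time: 18.9
tool_pos: [478.7, -329.8, 87.3]
tcp_rot: [1.896, 1.571, -1.198]
contact_force: [0.7, -0.7, 0.6]
grip_width: 90.5
```

Emit:
send_rows(moves=[[-15,0,0,0],[-30,0,0,0],[-40,0,0,0],[-40,0,0,0],[-20,0,0,0],[0,0,0,0],[0,0,0,0]])

```text
time: 19.77
tool_pos: [478.3, -329.5, 231.5]
tcp_rot: [-0.74, 1.57, 2.449]
contact_force: [-0.1, 0.3, 0.1]
grip_width: 92.1
```

Run:
```python
from h import *
c=shot("wrist","w11.png"); h=cv2.cvtColor(c["im"],cv2.COLOR_RGB2HSV)
n,l,s,ce=cv2.connectedComponentsWithStats(cv2.inRange(h,(105,140,70),(130,255,255)))
for i in range(1,n):
  if s[i,4]>15: print(s[i],ce[i].round(1),ray(c,*ce[i],137).round(1))
plan([604,240,180],92.8)
```

```text
[ 439   38   41   49 1106] [461.2  62.4] [ 614.9 -425.8  137. ]
[349 219   4  21  71] [350.7 228.3] [ 481.9 -352.3  137. ]
[312 226  24  13 290] [323.8 232.2] [ 477.4 -329.2  137. ]
tcp [ 478.2 -329.4  231.1] x [-0.002  0.001 -1.   ] y [ 0.047 -0.999 -0.001]
ydir -87.3 tool shift [  51.7 -562.7 -152.6] turn(tool x) -0.1
```

The tongs stand upright, with the same image as before the pick. Now to the knob.

Emit:
send_rows(moves=[[0,-30,-8,0],[0,-45,-12,0],[0,-55,-15,0],[0,-55,-15,0],[0,-55,-15,0],[0,-55,-15,0],[0,-55,-15,0],[0,-55,-15,0]])

```text
time: 20.82
tool_pos: [569.1, 81.7, 231.0]
tcp_rot: [0.047, 1.569, -3.048]
contact_force: [1.1, -0.8, 0.0]
grip_width: 91.7
```

Emit:
send_rows(moves=[[0,-55,-15,0],[0,-50,-13.5,0],[0,-35,-9,0],[0,-18.6,-4,0],[0,0,0,4.5],[0,0,0,0],[0,0,0,0]])

```text
time: 21.7
tool_pos: [603.4, 239.5, 232.0]
tcp_rot: [0.678, 1.57, -2.495]
contact_force: [0.4, -0.6, -0.0]
grip_width: 91.6
```

Run:
```python
from h import *
import pickle
plan([603,240.5,53],88.2)
c=shot("wrist","w12.png"); pickle.dump(c,open("w12.pkl","wb")); h=cv2.cvtColor(c["im"],cv2.COLOR_RGB2HSV)
for nm,lo,hi in(("red",(0,150,90),(8,255,255)),("blue",(105,120,50),(130,255,255))):
  n,l,s,ce=cv2.connectedComponentsWithStats(cv2.inRange(h,lo,hi))
  for i in range(1,n):
    if s[i,4]>25: print(nm,s[i],ce[i].round(1),"z94",ray(c,*ce[i],94).round(1),"z63",ray(c,*ce[i],63).round(1),"z18",ray(c,*ce[i],18).round(1))
```

```text
tcp [603.4 239.5 232. ] x [-0.001 -0.    -1.   ] y [-0.031 -1.     0.   ]
ydir -91.77 tool shift [179.   -1.1   0.3] turn(tool x) 0.03
red [311 207  23  22 393] [322.  217.8] z94 [604.3 241.4  94. ] z63 [596.4 241.6  63. ] z18 [584.9 242.   18. ]
red [258 211  21   7 127] [267.9 213.5] z94 [610.3 294.4  94. ] z63 [603.  299.6  63. ] z18 [592.4 307.2  18. ]
blue [314 138  16  17 217] [321.3 146. ] z94 [672.8 239.8  94. ] z63 [671.4 239.9  63. ] z18 [669.3 240.1  18. ]
```

View pics/w12.png

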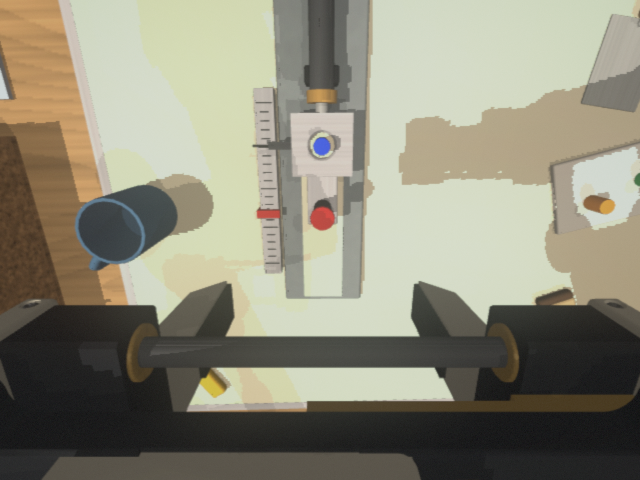

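The jewel is seated in the pocket at (321,146). The knob is at (322,218), the mark at (268,213) and the pointer near (265,146). I descend on the knob.

Emit:
send_rows(moves=[[40,-1.5,0,0],[45,0,0,0],[40,0,0,0],[30,0,0,0],[18,0,0,0],[6,0,0,0],[0,0,0,0],[0,0,0,0]])

```text
time: 22.75
tool_pos: [604.3, 242.0, 54.6]
tcp_rot: [-2.886, 1.568, 0.224]
contact_force: [-0.0, -1.3, 0.9]
grip_width: 91.7
```

Emit:
send_rows(moves=[[0,0,0,0],[0,0,0,0],[0,0,0,0],[0,0,0,0],[0,0,0,0],[0,0,0,0]], hand=0)

```text
time: 23.5
tool_pos: [603.4, 241.8, 53.1]
tcp_rot: [1.272, 1.571, -1.901]
contact_force: [-0.7, -1.0, 0.6]
grip_width: 36.7
```

Emit:
send_rows(moves=[[0,0,0,0],[0,0,0,0],[0,0,0,0],[0,0,0,0]])

```text
time: 24.0
tool_pos: [603.3, 239.6, 53.1]
tcp_rot: [1.325, 1.567, -1.849]
contact_force: [-1.1, -7.0, 0.9]
grip_width: 23.7
```

Emit:
send_rows(moves=[[0,1,0,0],[0,1,0,0],[0,0,0,0],[0,0,0,0]])

```text
time: 24.5
tool_pos: [603.4, 239.6, 53.1]
tcp_rot: [1.481, 1.57, -1.692]
contact_force: [0.2, -3.4, -0.2]
grip_width: 23.1
```

Emit:
send_rows(moves=[[0,0.5,0,0],[0,0,0,0],[0,0,0,0]])

```text
time: 24.88
tool_pos: [603.4, 239.6, 53.1]
tcp_rot: [-1.873, 1.571, 1.237]
contact_force: [0.7, -0.0, -1.3]
grip_width: 23.6
```

Run:
```python
from h import *
o=get_obs(); print(o["grip_width"],o["tool_pos"],o["contact_force"],o["moment"])
c=shot("wrist","w13.png"); h=cv2.cvtColor(c["im"],cv2.COLOR_RGB2HSV)
for nm,lo,hi in(("red",(0,150,70),(8,255,255)),("blue",(105,120,50),(130,255,255))):
  n,l,s,ce=cv2.connectedComponentsWithStats(cv2.inRange(h,lo,hi))
  for i in range(1,n):
    if s[i,4]>25: print(nm,s[i],ce[i].round(1),"z94",ray(c,*ce[i],94).round(1),"z63",ray(c,*ce[i],63).round(1),"z18",ray(c,*ce[i],18).round(1))
```

```text
23.562833239105714 [603.38043584 239.58153426  53.11628534] [ 0.7338481  -0.01268229 -1.29150635] [-0.2131806  -0.02433944  0.04035324]
red [211 268  39  13 440] [230.7 274.1] z94 [623.6 284.3  94. ] z63 [610.3 293.7  63. ] z18 [591.1 307.4  18. ]
red [ 300  287   45   41 1400] [321.8 307.3] z94 [604.4 241.4  94. ] z63 [587.2 242.   63. ] z18 [562.2 242.9  18. ]
blue [305 146  32  34 853] [320.7 162.9] z94 [674.2 239.6  94. ] z63 [671.3 239.9  63. ] z18 [667.1 240.2  18. ]
```

Emit:
send_rows(moves=[[0,0,3,0],[0,0,6,0],[0,0,8,0],[0,0,3,0],[0,0,0,0],[0,0,0,0]])

```text
time: 25.68
tool_pos: [583.5, 240.0, 53.1]
tcp_rot: [-2.023, 1.571, 1.087]
contact_force: [3.7, 0.8, -4.6]
grip_width: 23.0
```

```bash
cat > chk.py <<'E'
from h import *
o=get_obs(); print(o["grip_width"],o["tool_pos"].round(1),o["contact_force"].round(1),o["moment"].round(2))
import sys
c=shot("wrist",sys.argv[1]+".png"); h=cv2.cvtColor(c["im"],cv2.COLOR_RGB2HSV)
for nm,lo,hi in(("red",(0,150,70),(8,255,255)),("blue",(105,120,50),(130,255,255))):
  n,l,s,ce=cv2.connectedComponentsWithStats(cv2.inRange(h,lo,hi))
  for i in range(1,n):
    if s[i,4]>25: print(nm,s[i],ce[i].round(1),"z94",ray(c,*ce[i],94).round(1),"z63",ray(c,*ce[i],63).round(1),"z18",ray(c,*ce[i],18).round(1))
E
python3 chk.py w14
```

```text
22.953361135991262 [583.5 240.   53.1] [ 3.7  0.8 -4.6] [ 0.07 -0.71  0.03]
red [208 241  40  13 481] [227.9 247.3] z94 [617.1 284.5  94. ] z63 [606.6 293.9  63. ] z18 [591.4 307.5  18. ]
red [ 300  286   45   42 1409] [321.8 307.1] z94 [584.6 241.9  94. ] z63 [567.4 242.5  63. ] z18 [542.5 243.4  18. ]
blue [305 146  32  33 847] [320.7 162.5] z94 [654.4 240.1  94. ] z63 [651.5 240.3  63. ] z18 [647.4 240.7  18. ]
```

Emit:
send_rows(moves=[[0,0,5,0],[0,0,10,0],[0,0,12,0],[0,0,12,0],[0,0,10,0],[0,0,6,0],[0,0,3,0],[0,0,0,0]])

```text
time: 26.72
tool_pos: [526.3, 241.4, 53.2]
tcp_rot: [2.967, 1.569, -0.206]
contact_force: [6.5, -0.1, -7.9]
grip_width: 23.2
```

Emit:
send_rows(moves=[[0,0,0,0],[0,0,0,0]])

```text
time: 26.98
tool_pos: [526.5, 241.5, 53.2]
tcp_rot: [3.023, 1.569, -0.15]
contact_force: [6.5, -0.6, -8.0]
grip_width: 23.2
```

```bash
python3 chk.py w15
python3 - <<'E'
import cv2
g=cv2.imread("pics/w15.png",0); 
print(g[130:190:2,180:300:4])
E
```

```text
23.186057872839 [526.5 241.5  53.2] [ 6.5 -0.6 -8. ] [-0.14 -1.2   0.08]
red [198 156  18   2  33] [206.7 156.5] z94 [601.4 290.3  94. ] z63 [599.4 300.5  63. ] z18 [596.6 315.3  18. ]
red [199 164  42   6 174] [214.7 166.9] z94 [596.9 287.4  94. ] z63 [594.1 297.   63. ] z18 [589.9 311.   18. ]
red [ 301  288   44   39 1004] [323.4 308.9] z94 [526.5 242.6  94. ] z63 [509.1 243.   63. ] z18 [484.  243.6  18. ]
blue [305 146  32  33 844] [320.7 162.6] z94 [597.3 241.5  94. ] z63 [594.5 241.7  63. ] z18 [590.4 242.1  18. ]
[[226 227 226 226 226 226 201 204 148 128 127 143 164 200 189  99 143 148
  148 145 137 202 204 203 203 203 204 205 204 204]
 [226 226 226 226 226 226 206 205 204 205 201 197 198 200 192 100 134 147
  148 144 138 201 203 204 202 202 201 201 201 201]
 [226 226 226 226 226 226 210 203 203 204 201 196 198 199 191  98 133 148
  146 144 137 197 198 199 199 199 199 198 197 198]
 [226 227 226 225 227 226 201 202 204 206 201 195 197 199 195 100 133 145
  148 144 138 193 195 195 194 194 193 195 195 195]
 [226 226 226 225 226 226 202 201 204 203 201 196 198 200 199 100 126 144
[... 2477 characters left out ...]
196 197 197 182  94 127
  148 150 148 142 196 196 196 196 195 193 124 123]
 [226 227 227 227 227 226 226 220 206 203 205 199 196 197 197 186  98 130
  149 149 147 141 195 196 196 195 169 132 123 124]
 [226 227 226 226 227 226 226 221 206 203 205 200 196 198 197 188  99 144
  150 150 148 141 202 200 200 199 133 125 125 126]
 [227 226 227 226 226 226 227 221 206 203 204 199 197 198 195 189  99 148
  149 151 148 139 203 202 203 143 127 127 127 127]
 [227 226 226 226 226 226 226 224 206 203 203 200 197 196 194 191 100 140
  149 151 148 141 203 203 203 134 127 127 127 125]
 [226 226 226 227 226 226 226 225 186 158 159 161 158 158 156 192  99 133
  151 151 150 140 204 203 203 135 127 127 127 127]]
```

Pointer bar at row 160 and the mark (about 163.5) differ by roughly 3.5–4 mm, matching the computed remainder, so I pull 4 mm more.

Emit:
send_rows(moves=[[0,0,2,0],[0,0,2,0],[0,0,0,0],[0,0,0,0],[0,0,0,0],[0,0,0,0]])

```text
time: 27.78
tool_pos: [522.5, 241.6, 53.2]
tcp_rot: [3.031, 1.569, -0.142]
contact_force: [7.7, -0.9, -7.6]
grip_width: 23.1
```

```bash
python3 chk.py w16
python3 - <<'E'
from h import *
c=shot("wrist"); im=c["im"].astype(int); 
for u in(204,212,218): print(u,[(v,*im[v,u]) for v in range(140,178)])
T=shot("top","t16.png"); h=cv2.cvtColor(T["im"],cv2.COLOR_RGB2HSV)
print([(v,T["im"][v,214:224,0].tolist()) for v in range(236,252)])
n,l,s,ce=cv2.connectedComponentsWithStats(cv2.inRange(h,(105,140,70),(130,255,255)))
print([(s[i,4],ce[i].round(1),ray(T,*ce[i],63).round(0),ray(T,*ce[i],137).round(0)) for i in range(1,n) if 10<s[i,4]<200 and 130<ce[i][1]<300 and ce[i][0]<500])
E
```

```text
23.055517118508938 [522.5 241.6  53.2] [ 7.7 -0.9 -7.6] [-0.15 -1.2   0.04]
red [198 149  42   9 208] [213.6 152.6] z94 [599.  287.2  94. ] z63 [597.4 296.8  63. ] z18 [595.  310.7  18. ]
red [300 288  45  39 924] [324. 309.] z94 [522.4 242.4  94. ] z63 [505.1 242.7  63. ] z18 [480.  243.3  18. ]
blue [305 146  32  34 847] [320.7 162.6] z94 [593.3 241.6  94. ] z63 [590.5 241.8  63. ] z18 [586.5 242.2  18. ]
204 [(140, np.int64(220), np.int64(215), np.int64(186)), (141, np.int64(221), np.int64(217), np.int64(190)), (142, np.int64(221), np.int64(218), np.int64(187)), (143, np.int64(222), np.int64(223), np.int64(194)), (144, np.int64(223), np.int64(224), np.int64(194)), (145, np.int64(222), np.int64(223), np.int64(192)), (146, np.int64(217), np.int64(219), np.int64(186)), (147, np.int64(205), np.int64(203), np.int64(170)), (148, np.int64(141), np.int64(108), np.int64(92)), (149, np.int64(175), np.int64(85), np.int64(73)), (150, np.int64(209), np.int64(91), np.int64(79)), (151, np.int64(215), np.int64(92), np.int64(79)), (152, np.int64(216), np.int64(94), np.int64(80)), (153, np.int64(21
[... 5691 characters left out ...]
, 153, 151, 153, 149, 151, 148, 149, 149, 147]), (246, [154, 149, 150, 150, 148, 147, 147, 143, 144, 142]), (247, [150, 148, 148, 148, 143, 144, 143, 139, 139, 139]), (248, [144, 144, 143, 144, 140, 138, 139, 139, 135, 136]), (249, [140, 142, 138, 141, 138, 137, 134, 132, 130, 132]), (250, [141, 137, 137, 134, 134, 132, 133, 127, 124, 127]), (251, [135, 130, 133, 130, 129, 125, 124, 124, 123, 123])]
[(np.int32(27), array([449.3, 279. ]), array([ 480., -319.,   63.]), array([ 472., -302.,  137.])), (np.int32(65), array([460. , 277.8]), array([ 483., -347.,   63.]), array([ 475., -329.,  137.])), (np.int32(20), array([468.8, 278.1]), array([ 482., -370.,   63.]), array([ 474., -351.,  137.]))]
```

Emit:
send_rows(moves=[[0,0,-0.8,0],[0,0,-0.7,0],[0,0,0,0],[0,0,0,0],[0,0,0,0],[0,0,0,0],[0,0,0,0],[0,0,0,0]])

```text
time: 28.92
tool_pos: [524.1, 241.5, 53.2]
tcp_rot: [3.04, 1.569, -0.133]
contact_force: [6.9, -1.1, -7.5]
grip_width: 23.3
```

```bash
python3 chk.py w17
python3 - <<'E'
from h import *
im=cv2.imread("pics/w17.png").astype(int)
r=im[140:175,212]; print([(v+140,int(p[2])) for v,p in enumerate(r) if p[1]<110])
print(get_obs()["dq"].round(4))
for f in("t0","t"):pass
a=cv2.imread("pics/top0.png");b=shot("top","t17.png")["im"][:,:,::-1]
for n,(x,y,w) in dict(brush=(360,310,22),knife=(364,175,32),jar=(490,227,14),oil=(446,190,14),mug=(158,243,18),scraper=(170,325,22),green=(381,232,7),amber=(361,241,7)).items():
  q=cv2.matchTemplate(np.ascontiguousarray(b[y-w-8:y+w+8,x-w-8:x+w+8]),a[y-w:y+w,x-w:x+w],cv2.TM_CCOEFF_NORMED);_,m,_,l=cv2.minMaxLoc(q);print(n,round(m,2),np.array(l)-8)
E
```

```text
23.287435131110456 [524.1 241.5  53.2] [ 6.9 -1.1 -7.5] [-0.2  -1.29  0.01]
red [198 152  25   6 124] [208.4 154.4] z94 [599.9 289.5  94. ] z63 [598.1 299.5  63. ] z18 [595.5 314.1  18. ]
red [199 164  23   3  48] [210.  164.6] z94 [595.6 289.4  94. ] z63 [593.  299.4  63. ] z18 [589.1 313.9  18. ]
red [301 287  44  40 983] [323.6 309.1] z94 [524.  242.5  94. ] z63 [506.7 242.9  63. ] z18 [481.5 243.5  18. ]
blue [305 146  32  34 850] [320.7 162.7] z94 [594.8 241.6  94. ] z63 [592.  241.8  63. ] z18 [588.  242.1  18. ]
[(151, 138), (152, 190), (153, 214), (154, 215), (155, 215), (156, 215), (157, 206), (158, 142), (159, 95), (160, 88), (161, 88), (162, 113), (163, 181), (164, 214), (165, 213), (166, 195)]
[-0.0015 -0.0005  0.0011  0.0011 -0.0011 -0.0015]
brush 0.88 [0 0]
knife 1.0 [0 0]
jar 1.0 [0 0]
oil 1.0 [0 0]
mug 0.99 [0 0]
scraper 0.94 [0 0]
green 1.0 [0 0]
amber 1.0 [0 0]
```

```bash
python3 -c "
from plant import close_job; print(close_job())"
```

```text
the job is handed in; nothing more can be done
None
```

The job is handed in at about 29 s of the 61 s allowed. The blue jewel is in the pocket, the tongs are back in their stand, and the gripper is still holding the knob with the pointer over the red mark. `close_job()` gives no verdict, so the result rests on my own checks below.

- **Jewel:** I carried it with the tongs only; the fingers never came down to its height while near it. The last wrist picture still shows it seated in the pocket, unmoved by the pull.
- **Pointer:** about 1 mm from the middle of the 10 mm mark in the last wrist picture, after about 79 mm of pull. The arm was at rest, with about 7 N along the slide.
- **Tongs:** upright in the slot after release, looking as they did before the pick. The head sits 2–3 mm off its starting place, a slight lean. I judged this from wrist and top pictures and did not measure the tip height directly.
- **Everything else:** the other jewels and all the bystanders matched the first top view with no pixel shift.

Two readings disagreed with the given sizes. The grip on the knob settled at about 23 mm, against a 20 mm post. The tongs stalled at about 36 mm on the jewel, against the stated 40 mm. Both grips held without slipping.

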